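Weigh the fallen sample vial on the beam balance

ROBOT

A 6-joint arm with a two-finger parallel gripper is mounted at the origin on a cart in front of the work surface, level with it; the furniture and walls round the work are solid. World frame = base frame: x ahead of the robot, y to its left, z up, the work surface at z = 0. Lengths are in m, angles in rad, forces in N, time in s.
With the tool pointing down it reaches from about 0.35 to 0.975 m from the base axis. Payload 4.9 kg.
Tool frame: the origin (TCP) lies on the front face of the gripper's body, between the roots of the fingers; the fingertips stand 73 mm ahead of it and the grasp point (between the pads) lies 54 mm ahead of it (tip_extent is the distance from the TCP to the fingertips, in m); y points along the fingers, x is the direction in which the jaws open and shut, and the axes are right-handed (so a half turn about y gives the same grasp; the last joint's range is limited). The gripper opens to 85 mm and grips with 20 to 120 N. Pads are 22 mm wide; open, the fingers measure 114 mm over their backs; the gripper's body (76 mm by 85 mm) begins 54 mm behind the grasp point. The pads swing forward as they close: fully open they stand 13 mm farther back than shut.
Start: joints at [-1.292, 0.053, 1.613, -0, 1.476, -0.119], TCP at [0.242, -0.576, 0.304] pointing down, gripper open.
Joint ranges: [-3.01, 3.01], [-1.01, 2.22], [0.06, 2.58], [-1.02, 4.17], [0.09, 2.62], [-3.14, 3.14]. Speed limits (rad/s): [2.57, 2.57, 3.14, 3.14, 3.14, 3.14].

INTERFACE

Orientations are given as a unit quaternion [w, x, y, z].
In Python, from plant import state, grab_frame, camera_info, job_done, tip_extent gives the robot as it stands.
- The arm moves only by the tool carry_out, never from a script. Its argument "rows" is a list that holds one entry, the list of rows, each a list of 7 numbers: the turn, a rotation vector about the world's x, y, z as a fraction of full scale, then the shift along the world's x, y, z as a fraction of full scale, then the finger opening in mm, from 0 to 85.4. A call has 1 to 5 rows; each row shifts and turns the commanded pose from where the row before left it; what a row does not reach is not made up. Full scale, the value 1, is 40 mm for a shift and 4 degrees for a turn. A row lasts 1/10 s, in which the tool goes at most 50 mm and 8.59 degrees, less where a joint would pass 70% of its speed; a pose out of reach is approached as far as the arm can. A call with a number of a shift or a turn outside -1 to 1 is refused whole. A call with a gripper value outside its range is refused whole. The fingers move at their own pace and stop on an object; the grip force is fixed at half the most. Time passes only in rows, so rows that do not move let the fingers close. It gives the time, the measured TCP pose, the force and the opening at its end, in the units of the state.
- state(): the state, without advancing time (a new reading comes with each control period).
- grab_frame(name): name is "scene" or "top" or "wrist"; returns the picture (420x560x3 uint8, blue, green, red); there is no depth.
- camera_info(name): a dict with "intrinsics" (3x3 intrinsics, pixels), "xyz" and "rotation" of the camera in the world; the wrist camera has in their place "tool_from_camera" (4x4, takes a point from camera to tool coordinates, whose origin is the TCP and whose axes are the tool frame's). Camera axes: x right, y down, z forward; pixel columns grow to the right and rows downward; lengths in m; the calibration is good to about 2 mm. A picture is of the moment at which its call begins: read the wrist's pose just before it. camera_info takes no time and is no camera call.
- job_done(): hands the job in, once; it reports no verdict.
The state is a dict: "time": time; "joint_pos": joint angles; "joint_vel": joint speeds; "joint_efforts": joint torques, N m; "tool_pos": TCP position; "tool_rot": TCP orientation; "contact_force": force on the tool from outside, world axes, zero at the start; "ft_torque": the same for the moment, N m; "gripper_width": opening from 0.0 (shut) to 1.0 (fully open).
Only numpy, scipy, OpenCV 4.12 (cv2) and the standard library are available. Lean on these libraries where they do the work, as an engineer would, in place of code of your own. Each camera call takes 0.05 s, during which the arm holds its last target.

TASK

Weigh the sample vial that is lying on its side: lay it gently, still on its side, in the wire cradle hung from the beam balance, then slide the poise along the beam until the loaded beam comes to rest level, its pointer on the green centre band, with your hand off it. Leave the other vials standing.

Things in the scene. Friction and masses are not known exactly. Their poses are not given: they have to be found in the camera images.
- sample_vial: Sample vial, green contents, black screw cap, 24 mm diameter, 58 mm long, lying on its side on the worktop, free to roll; take it across its diameter. It weighs 50 to 75 g, different each time. Origin: centre of its foot, 12 mm above the worktop as it lies; z axis along the vial from foot to cap.
- vial_mid (a point): Middle of the sample vial, on its axis, 29 mm from either end; z axis from foot to cap.
- balance: Grey single-beam laboratory balance, fixed, base 92 x 325 mm. Origin: on the worktop straight below the pivot, which is 115 mm up between two cheeks (tops at 126 mm). Its y axis points along the beam from the pivot towards the pointer (about room +y); x across the beam; z up. The cradle hangs on the -y side, the poise rides on the +y side.
- beam (a joint): Tilt of the beam: 0 = level, positive = cradle down and poise and pointer up; stops at -0.12 and +0.12 rad. A damper brings it to rest in about 1.5 s. Between the stops the tilt is proportional to the unbalance: moving the poise outward by 10 mm lowers it by about 0.04 rad. The beam is a bar 9 mm wide, 16 mm tall, its middle line through the pivot.
- pointer_tip (a point): Tip of the beam's red pointer, 252 mm from the pivot. Behind it a white plate 82 mm tall stands on the base; the 11 mm tall green band in its middle, at the pivot's height (115 mm), means level.
- poise (a joint): Position of the poise along the beam, 0 to 0.165 m, growing outward from the pivot to the pointer; at 0 it is 45 mm from the pivot and balances the empty cradle. It weighs 60 g and stays where it is left (friction about 0.5 N). With the vial in the cradle it balances at about 2 mm per gram of vial: 0.10 to 0.15 m.
- poise_grip (a point): Middle of the black upright grip fin on the brass poise: 12 mm thick along the beam, 22 mm wide across it, reaching 13 mm above and 16 mm below this point (below is the brass rider, 24 mm along the beam). Pinch or push it along the beam from above. 31 mm above the beam's middle line; axes as the balance's, tilted with the beam.
- fork (a point): Hanging axis of the cradle, midway between the fork's two prongs, 120 mm from the pivot on the -y side. The prongs are 108 mm apart (middle to middle), 14 mm tall; the fork's cross bar is 70 mm from this point towards the pivot. Nothing stands above. With the tilt it moves 14 mm up or down.
- cradle_seat (a point): Where the vial's middle rests in the cradle, 36 mm below the hanging axis. Of 4 mm wire: two open 90 degree V's 20 mm either side of this point along its x axis, arms 21 mm out and as high as this point, joined by one wire 20 mm below; fingers fit between the V's (36 mm clear). End wires 42 mm either side. x axis: the way the vial lies, cap to either side. Swings about x.
- vial_1: Standing vial with white cap and tan contents, 24 mm diameter, 58 mm tall; origin under its foot, z up. Bystander.
- vial_2: Standing vial with black cap and reddish contents, 24 mm diameter, 58 mm tall; origin under its foot. Bystander.
- vial_3: Standing vial with white cap and cream contents, 24 mm diameter, 58 mm tall; origin under its foot. Bystander.
Mind the look-alikes: they are no part of the job. Leave any orange or red look-alike of the sample_vial alone.

How it is judged:
On the way, in this order (a step that is already met when the one before it is completed fails the run):
1. the sample vial lies in the cradle, let go, the beam not yet level (distance between vial_mid and cradle_seat below 0.012 m and angle between the z axis of vial_mid and the x axis of cradle_seat, either way round below 0.2 rad and contact force between the fingers and sample_vial below 0.05 N and (value of joint beam above 0.05 rad or value of joint beam below -0.05 rad)), for 0.3 s.
2. the poise is slid until the loaded beam rests level (distance between vial_mid and cradle_seat below 0.012 m and value of joint beam between -0.022 and 0.022 rad and contact force between the fingers and balance below 0.05 N), for 0.5 s.
At the end, for the whole second after the job is handed in: The sample vial rests on its side in both V's of the hung cradle (its middle within 12 mm of the seat, its axis within 0.2 rad of the cradle's), and the beam, free of the hand, is at rest within 0.022 rad of level (pointer on the green band); the other three vials stand upright (distance between vial_mid and cradle_seat below 0.012 m and angle between the z axis of vial_mid and the x axis of cradle_seat, either way round below 0.2 rad and value of joint beam between -0.022 and 0.022 rad and velocity of joint beam between -0.05 and 0.05 rad/s and linear speed of sample_vial below 0.05 m/s and angle between each of vial_1, vial_2, vial_3's own z axis and vertical below 0.3 rad); the robot touches nothing.
It fails at once if the sample vial was dropped or flung (falls free faster than a 25 mm drop, 0.7 m/s) (linear speed of sample_vial above 0.7 m/s and contact force between the fingers and sample_vial below 0.01 N).
It fails at once if a standing vial was knocked over (angle between any of vial_1, vial_2, vial_3's own z axis and vertical above 0.6 rad).
It also fails if it takes over 64 s, if anything falls off the work surface, if the arm or the gripper's body presses on something with over 40 N, if the wrist force passes 120 N, or if a joint passes its speed limit or range.

## Working session

There is one attempt and no reset: what is moved stays moved. The work goes in short steps, Python scripts to look and compute and a tool call to move; the robot and the scene stay as the last step left them, time stands still between calls to the robot, and variables do not carry over. Pictures are saved under pics/ and viewed, and the job is handed in when it is done.

Besides the shell and the picture viewer there is one more tool, called after ">>>" as name([rows], argument=value, ...), one row to a line, values as JSON. carry_out: Moves the arm, as the interface text tells. Shift numbers are shares of 40 mm and turn numbers shares of 4 degrees, none past 1 either way. Its arguments: {"type":"object","properties":{"rows":{"type":"array"}},"required":["rows"]}

```bash
ls; mkdir -p pics
python3 - <<'E'
from plant import *
import cv2,numpy as np
print(state())
for n in("scene","top","wrist"):
    cv2.imwrite(f"pics/{n}0.png",grab_frame(n)); print(n,camera_info(n))
E
```

```text
pics
{'time': 0.0, 'joint_pos': array([-1.29199941e+00,  5.33570413e-02,  1.61429276e+00, -1.16189376e-05,
        1.47601010e+00, -1.18969760e-01]), 'joint_vel': array([-0.00092539,  0.00070921,  0.00109332, -0.00037697, -0.00016204,
        0.00308785]), 'joint_efforts': array([ 2.68477903e-03, -3.93677437e+01, -3.70173275e+01, -8.13485258e-06,
        7.04422957e-03, -6.60351390e-06]), 'tool_pos': array([ 0.24198371, -0.57573725,  0.3026635 ]), 'tool_rot': array([ 0.58940201, -0.58846042,  0.39191504, -0.39079689]), 'contact_force': array([0.08231768, 0.20157331, 0.38601608]), 'ft_torque': array([ 0.02471384, -0.00981369, -0.00057533]), 'gripper_width': 0.9983941139954211}
scene {'intrinsics': array([[456.98064177,   0.        , 278.59054479],
       [  0.        , 456.98064177, 207.6375009 ],
       [  0.        ,   0.        ,   1.        ]]), 'xyz': array([-0.0209526 ,  0.81283082,  0.7981567 ]), 'rotation': array([ 0.15676263, -0.29911979,  0.84158851, -0.42152296])}
top {'intrinsics': array([[534.05405387,   0.        , 277.83829523],
       [  0.        , 534.05405387, 208.30553997],
       [  0.        ,   0.        ,   1.        ]]), 'xyz': array([0.37468031, 0.11803892, 1.38794453]), 'rotation': array([ 0.05666001, -0.69548356,  0.71371766, -0.06082235])}
wrist {'intrinsics': array([[312.35719726,   0.        , 282.79668146],
       [  0.        , 312.35719726, 208.18022418],
       [  0.        ,   0.        ,   1.        ]]), 'tool_from_camera': array([[ 9.99997969e-01, -2.00674642e-03,  1.88555399e-04,
        -3.42031545e-04],
       [-7.04147513e-04, -2.60164290e-01,  9.65564108e-01,
        -6.96337348e-02],
       [-1.88858693e-03, -9.65562279e-01, -2.60165174e-01,
         6.41648507e-02],
       [ 0.00000000e+00,  0.00000000e+00,  0.00000000e+00,
         1.00000000e+00]])}
```

View pics/scene0.png

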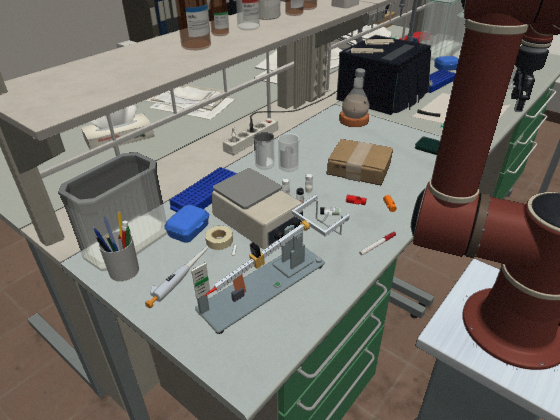

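View pics/top0.png

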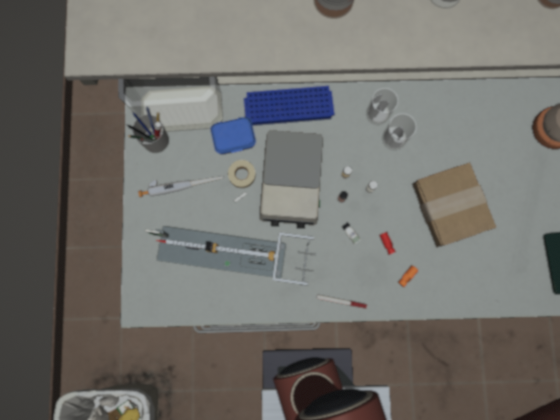

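View pics/wrist0.png

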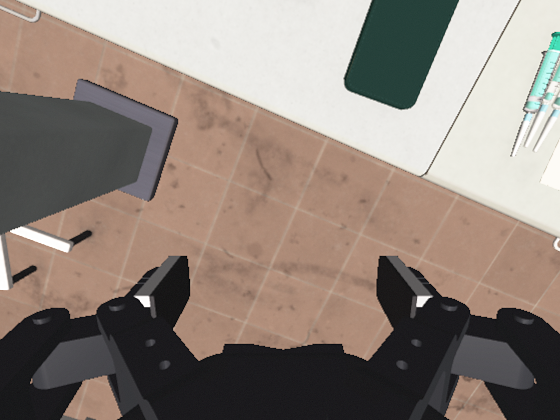

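The scene and top views show the balance (top ~160-310, 230-285). The sample vial candidate is at top (350,232), with standing vials at (347,172), (343,196) and (372,187), and red/orange look-alikes at (388,243) and (408,276). I'll zoom in.

```bash
cat > h.py <<'E'
from plant import *
import cv2,numpy as np
from scipy.spatial.transform import Rotation as R
def q2R(q): return R.from_quat([q[1],q[2],q[3],q[0]]).as_matrix()
def cam(n,st=None):
    c=camera_info(n);K=np.array(c["intrinsics"])
    if n=="wrist":
        st=st or state(); T=np.eye(4);T[:3,:3]=q2R(st["tool_rot"]);T[:3,3]=st["tool_pos"]
        M=T@c["tool_from_camera"]; return K,M[:3,:3],M[:3,3]
    r=np.array(c["rotation"]); 
    return K,(q2R(r) if r.shape==(4,) else r),np.array(c["xyz"])
def ray(C,u,v):
    d=C[1]@np.linalg.solve(C[0],[u,v,1.]);return C[2],d/np.linalg.norm(d)
def onz(C,u,v,z):
    o,d=ray(C,u,v);return o+d*(z-o[2])/d[2]
def proj(C,p):
    q=C[0]@(C[1].T@(np.asarray(p)-C[2]));return q[:2]/q[2]
def tri(rs):
    A=0;b=0
    for o,d in rs:
        P=np.eye(3)-np.outer(d,d);A=A+P;b=b+P@o
    return np.linalg.solve(A,b)
def save(name,im,box=None,s=1):
    if box: im=im[box[1]:box[3],box[0]:box[2]]
    cv2.imwrite("pics/"+name,cv2.resize(im,None,fx=s,fy=s,interpolation=cv2.INTER_CUBIC))
E
python3 - <<'E'
from h import *
t=cv2.imread("pics/top0.png");s=cv2.imread("pics/scene0.png")
save("t0a.png",t,(140,160,430,310),2.7);save("s0a.png",s,(180,160,420,340),3.3)
C=cam("top");D=cam("scene")
print(C[1],D[1]); print(onz(C,350,232,.012), onz(C,408,276,.012),onz(C,278,252,.12),onz(C,160,240,.115))
st=state();print(q2R(st["tool_rot"]),st["tool_pos"])
E
```

```text
[[-0.02618451 -0.98586541  0.16548039]
 [-0.99965019  0.02520651 -0.00800775]
 [ 0.00372338 -0.16563218 -0.98618057]] [[-0.77190566 -0.37131346  0.51603097]
 [-0.63562965  0.4656915  -0.61571615]
 [-0.01168754 -0.80327937 -0.59548775]]
[ 0.53846228 -0.07866574  0.012     ] [ 0.42135482 -0.22168686  0.012     ] [0.48224661 0.11011451 0.12      ] [0.51866082 0.39139096 0.115     ]
[[ 3.87327115e-01 -4.30344258e-04  9.21942255e-01]
 [-9.21941019e-01  1.52194307e-03  3.87327306e-01]
 [-1.56982770e-03 -9.99998749e-01  1.92737793e-04]] [ 0.24200344 -0.57584915  0.30296562]
```

View pics/t0a.png

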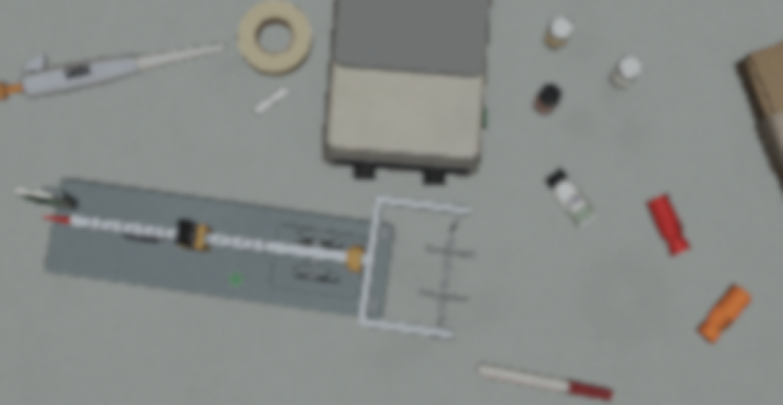

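View pics/s0a.png

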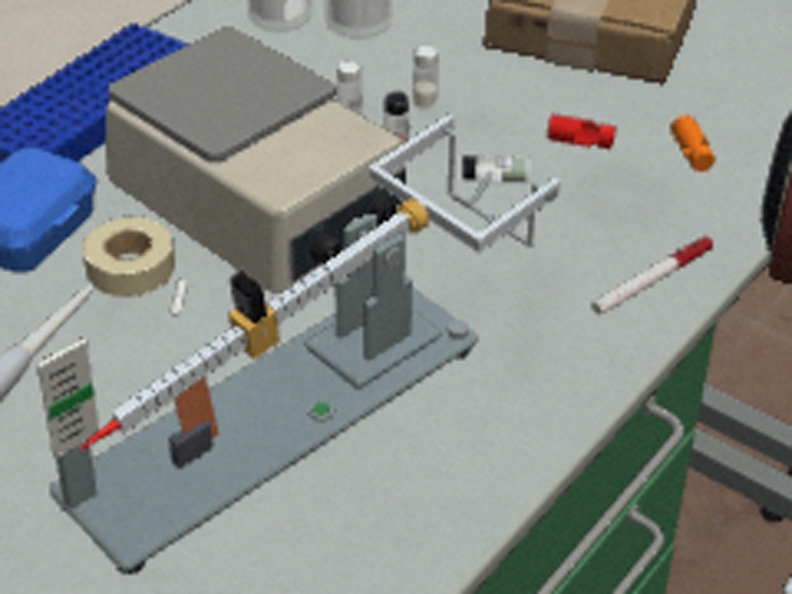

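Run:
```python
from h import *
print(tip_extent)
try: print(tip_extent())
except Exception as e: print(e)
C=cam("top");D=cam("scene")
T=lambda u,v:(u/2.7+140,v/2.7+160)
S=lambda u,v:(u/3.3+180,v/3.3+160)
cap=onz(C,*T(555,177),.012);ft=onz(C,*T(585,220),.012);print("vial",cap,ft,(cap+ft)/2,np.degrees(np.arctan2(*(cap-ft)[[1,0]])),np.linalg.norm(cap-ft))
for n,a,b in [("tip",(46,218),(84,447)),("barL",(378,200),(372,168)),("barR",(361,322),(480,243)),("prL",(470,210),(450,120)),("prR",(450,333),(556,186)),("poise",(190,233),(248,290))]:
    r1=ray(C,*T(*a));r2=ray(D,*S(*b));p=tri([r1,r2]);print(n,p,[np.linalg.norm(np.cross(p-o,d)) for o,d in(r1,r2)])
for n,a in [("v1",(558,45)),("v2",(547,105)),("v3",(625,85))]: print(n,onz(C,*T(*a),.0))
```

```text
0.0726
'float' object is not callable
vial [ 0.55560656 -0.06792858  0.012     ] [ 0.51335315 -0.09471628  0.012     ] [ 0.53447986 -0.08132243  0.012     ] 32.373757592962754 0.05002930419908202
tip [0.52151825 0.40627935 0.08274382] [np.float64(0.0010871848760299332), np.float64(0.0010871848760301123)]
barL [0.52548348 0.10503065 0.12504839] [np.float64(0.001374266966491277), np.float64(0.001374266966491215)]
barR [0.41820619 0.12183946 0.1197885 ] [np.float64(0.0001438909465519539), np.float64(0.0001438909465521022)]
prL [0.51349156 0.02424592 0.12945855] [np.float64(0.0006799201293954637), np.float64(0.0006799201293956795)]
prR [0.40604956 0.04491402 0.12971319] [np.float64(0.0005771571229031371), np.float64(0.0005771571229031902)]
poise [0.50016304 0.27007148 0.13275086] [np.float64(0.001792161618522191), np.float64(0.0017921616185221849)]
v1 [ 0.68829957 -0.07870628  0.        ]
v2 [ 0.62844071 -0.06507021  0.        ]
v3 [ 0.64644223 -0.14259202  0.        ]
```

>>> carry_out([
  [[0,0,0.16,0.49,0.82,-0.1,85],[0,0,0.16,0.49,0.82,-0.1,85],[0,0,0.16,0.49,0.82,-0.1,85],[0,0,0.16,0.49,0.82,-0.1,85],[0,0,0.16,0.49,0.82,-0.1,85]],
])

```text
time: 0.65
tool_pos: [0.3405, -0.4107, 0.2834]
tool_rot: [0.6, -0.6, 0.375, -0.375]
contact_force: [0.9, -0.3, 0.0]
gripper_width: 0.997
```

>>> carry_out([
  [[0,0,0.16,0.49,0.82,-0.1,85],[0,0,0.16,0.49,0.82,-0.1,85],[0,0,0.16,0.49,0.82,-0.1,85],[0,0,0.16,0.49,0.82,-0.1,85],[0,0,0.16,0.49,0.82,-0.1,85]],
])

```text
time: 1.15
tool_pos: [0.4385, -0.2466, 0.2635]
tool_rot: [0.61, -0.61, 0.358, -0.358]
contact_force: [0.8, 0.0, 0.4]
gripper_width: 0.993
```

>>> carry_out([
  [[0,0,0.16,0.49,0.82,-0.1,60],[0,0,0.16,0.49,0.82,-0.1,60],[0,0,0.16,0.49,0.82,-0.1,60],[0,0,0.16,0.49,0.82,-0.1,60],[0,0,0.16,0.49,0.82,-0.1,60]],
])

```text
time: 1.65
tool_pos: [0.5365, -0.0826, 0.2435]
tool_rot: [-0.62, 0.62, -0.341, 0.34]
contact_force: [0.8, 0.2, 0.0]
gripper_width: 0.703
```

>>> carry_out([
  [[0,0,0,0,0,0,60],[0,0,0,0,0,0,60],[0,0,0,0,0,0,60]],
])

```text
time: 1.95
tool_pos: [0.5358, -0.0847, 0.2438]
tool_rot: [-0.619, 0.62, -0.341, 0.341]
contact_force: [-0.4, -1.1, 0.2]
gripper_width: 0.702
```

Run:
```python
from h import *
st=state();print(st["tool_pos"],q2R(st["tool_rot"])[:,2],st["time"],st["gripper_width"])
cv2.imwrite("pics/w1.png",grab_frame("wrist"))
print(proj(cam("wrist",st),[.5345,-.0813,.012]))
```

```text
[ 0.53579447 -0.08471816  0.24376818] [ 8.44750338e-01  5.35160367e-01 -4.97366779e-04] 1.95 0.7019544095262138
[279.69041702 190.67305521]
```

View pics/w1.png

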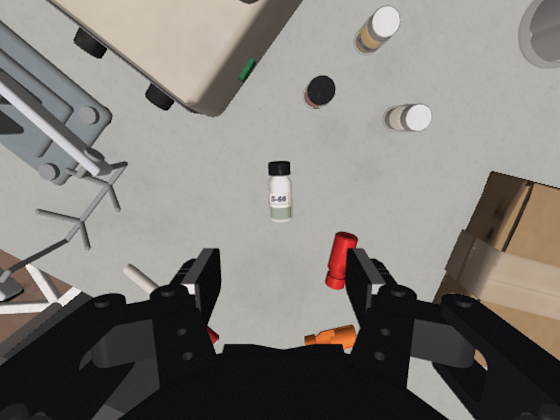

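Run:
```python
from h import *
im=cv2.imread("pics/w1.png");save("w1z.png",im,(240,140,320,240),6)
C=cam("wrist")
cap=onz(C,279,161.5,.012);ft=onz(C,281,221,.012)
print(cap,ft,(cap+ft)/2,np.linalg.norm(cap-ft),np.degrees(np.arctan2(*(cap-ft)[[1,0]])),C[2])
# cap rim plane sides
print(onz(C,268,190,.012),onz(C,292.5,190,.012))
st=state();print(st["tool_pos"],np.degrees(np.arctan2(*q2R(st["tool_rot"])[[1,0],2])))
```

```text
[ 0.55842182 -0.06584383  0.012     ] [ 0.50872407 -0.0993183   0.012     ] [ 0.53357295 -0.08258106  0.012     ] 0.05992000337918115 33.96267350451054 [ 0.58975727 -0.05013756  0.31352161]
[ 0.52897223 -0.07149501  0.012     ] [ 0.54182382 -0.09190224  0.012     ]
[ 0.53577027 -0.08499163  0.2439023 ] 32.31844570186059
```

View pics/w1z.png

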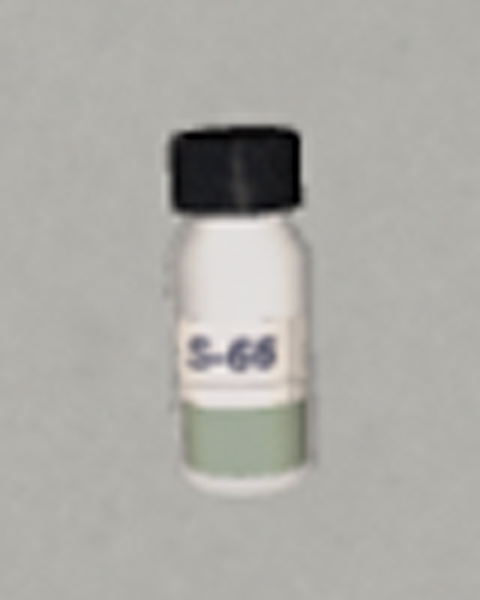

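>>> carry_out([
  [[0,0,0.38,-0.05,0.06,-0.8,50],[0,0,0,0,0,-0.8,50],[0,0,0,0,0,-0.8,50],[0,0,0,0,0,-0.8,50],[0,0,0,0,0,-0.5,50]],
])

```text
time: 2.5
tool_pos: [0.5324, -0.0826, 0.0935]
tool_rot: [-0.623, 0.624, -0.334, 0.332]
contact_force: [0.1, 0.2, -0.6]
gripper_width: 0.584
```

>>> carry_out([
  [[0,0,0,0,0,-0.3,50],[0,0,0,0,0,0,50],[0,0,0,0,0,0,50]],
])

```text
time: 2.8
tool_pos: [0.5347, -0.0825, 0.0849]
tool_rot: [0.624, -0.624, 0.332, -0.333]
contact_force: [0.4, -0.1, 0.4]
gripper_width: 0.586
```

Run:
```python
from h import *
st=state();print(st["tool_pos"],np.degrees(np.arctan2(*q2R(st["tool_rot"])[[1,0],2])),st["contact_force"])
cv2.imwrite("pics/w2.png",grab_frame("wrist"))
```

```text
[ 0.53465473 -0.08245933  0.08488952] 33.86423672788201 [ 0.40771178 -0.12261299  0.40473376]
```

View pics/w2.png

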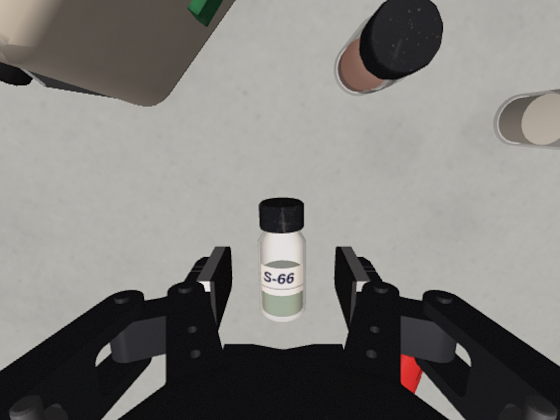

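>>> carry_out([
  [[0,0,0,0,0,-0.25,50],[0,0,0,0,0,0,50],[0,0,0,0,0,0,30],[0,0,0,0,0,0,20],[0,0,0,0,0,0,15]],
])

```text
time: 3.35
tool_pos: [0.5345, -0.0818, 0.0744]
tool_rot: [0.624, -0.624, 0.332, -0.333]
contact_force: [-0.2, -0.4, 1.6]
gripper_width: 0.248
```

>>> carry_out([
  [[0,0,0,0,0,0,15],[0,0,0,0,0,0,15],[0,0,0,0,0,0,15]],
])

```text
time: 3.65
tool_pos: [0.5345, -0.0819, 0.0743]
tool_rot: [0.624, -0.624, 0.332, -0.333]
contact_force: [0.2, 1.4, 3.7]
gripper_width: 0.251
```

Run:
```python
from h import *
st=state();print(st["tool_pos"],st["gripper_width"]*85.4,st["contact_force"])
cv2.imwrite("pics/w3.png",grab_frame("wrist"))
```

```text
[ 0.53446503 -0.08185276  0.07434295] 21.432219257365585 [0.16259215 1.42725156 3.72988217]
```

View pics/w3.png

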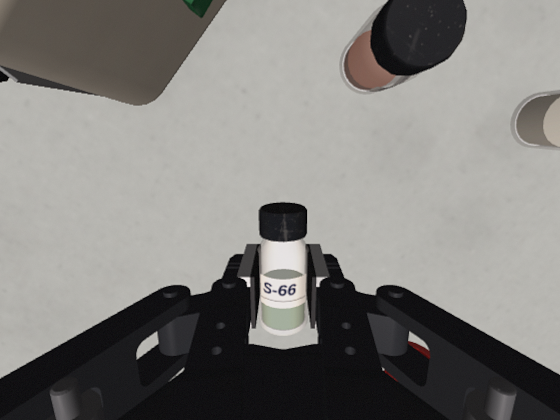

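>>> carry_out([
  [[0,0,0,0,0,0.2,15],[0,0,0,0,0,0.4,15],[0,0,0,0,0,0.8,15],[0,0,0,0,0,1,15],[0,0,0,0,0,1,15]],
])

```text
time: 4.2
tool_pos: [0.5332, -0.0816, 0.2106]
tool_rot: [-0.624, 0.624, -0.333, 0.332]
contact_force: [0.8, -0.1, -0.2]
gripper_width: 0.253
```

>>> carry_out([
  [[0,0,-0.5,0,0,1,15],[0,0,-1,0,0,0.8,15],[0,0,-1,0,0,0,15],[0,0,-1,0,0,0,15],[0,0,-1,0,0,0,15]],
])

```text
time: 4.7
tool_pos: [0.5338, -0.0818, 0.2822]
tool_rot: [-0.564, 0.564, -0.427, 0.427]
contact_force: [0.6, 0.8, -0.8]
gripper_width: 0.253
```

Run:
```python
from h import *
st=state();print(st["tool_pos"],st["gripper_width"]*85.4,st["contact_force"],np.degrees(np.arctan2(*q2R(st["tool_rot"])[[1,0],2])))
im=grab_frame("wrist");cv2.imwrite("pics/w4.png",im)
cv2.imwrite("pics/t4.png",grab_frame("top"));cv2.imwrite("pics/s4.png",grab_frame("scene"))
```

```text
[ 0.53379122 -0.0817562   0.28222153] 21.575668187040698 [ 0.62056261  0.84737132 -0.78299265] 15.746107540782395
```

View pics/w4.png

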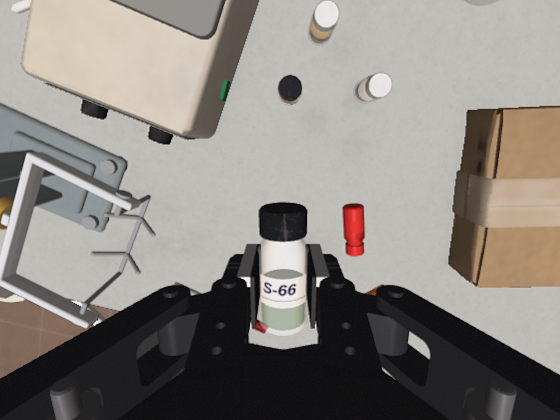

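View pics/s4.png

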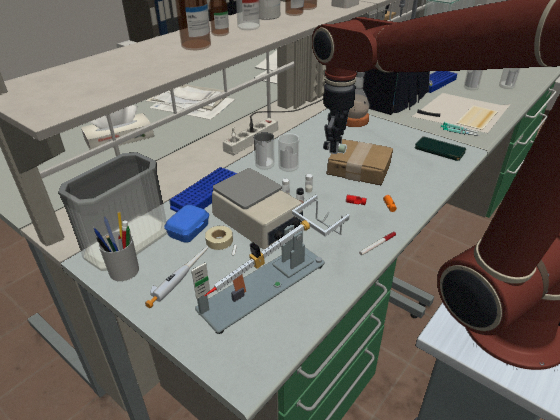

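Run:
```python
from h import *
C=cam("wrist");c=camera_info("wrist")["tool_from_camera"]
K=C[0]
st=state();Rt=q2R(st["tool_rot"]);p=st["tool_pos"]
for uv in [(283,206),(283,330),(260,290),(307,290)]:
    d=c[:3,:3]@np.linalg.solve(K,[*uv,1]);o=c[:3,3]
    print(uv,o+d*(0.062-o[1])/d[1])
im=cv2.imread("pics/w4.png");save("w4z.png",im,(0,130,190,340),2.8)
im=cv2.imread("pics/w1.png");save("w1y.png",im,(0,60,190,300),2.4)
im=cv2.imread("pics/s4.png");save("s4z.png",im,(280,180,370,260),8)
im=cv2.imread("pics/t4.png");save("t4z.png",im,(260,220,330,300),7)
```

```text
(283, 206) [-4.52002161e-05  6.20000000e-02  2.96623982e-02]
(283, 330) [-0.00015268  0.062      -0.03284589]
(260, 290) [-0.01091472  0.062      -0.01108555]
(307, 290) [ 0.01115503  0.062      -0.01113646]
```

View pics/w4z.png

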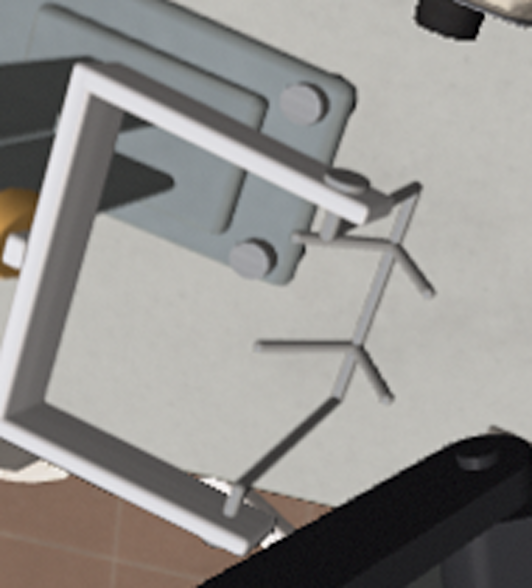

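View pics/w1y.png

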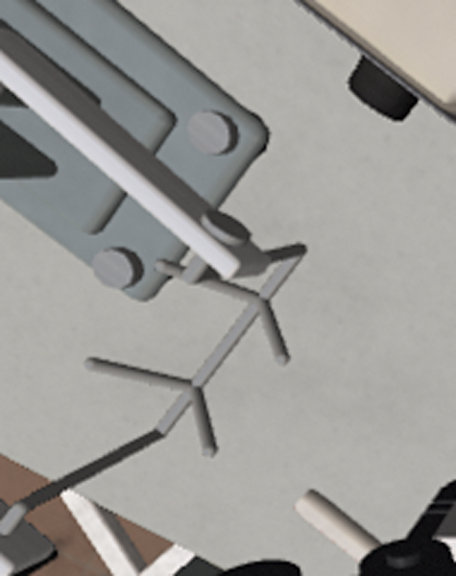

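View pics/s4z.png

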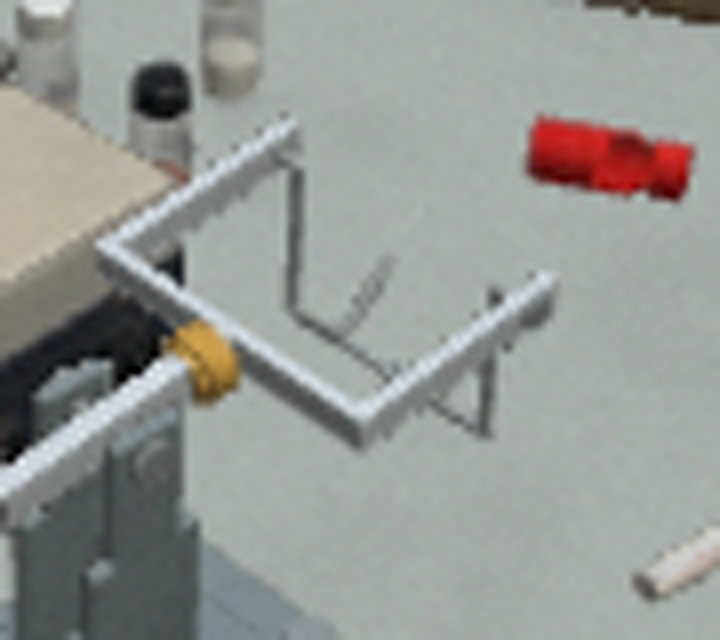

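View pics/t4z.png

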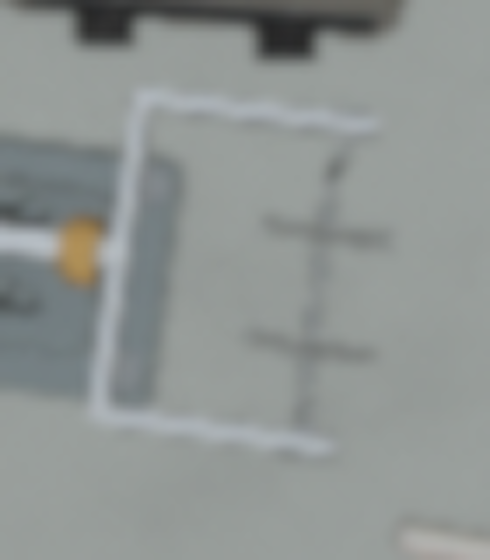

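Run:
```python
from h import *
C4=cam("wrist")
st=dict(tool_pos=np.array([.5358,-.0848,.2438]),tool_rot=np.array([-0.6195,.6197,-.341,.341]))
st["tool_rot"]/=np.linalg.norm(st["tool_rot"])
C1=cam("wrist",st);T=cam("top");S=cam("scene")
P={}
for n,a,b,*tt in [("V1b",(397,245),(262,300),(325,232)),("V2b",(358,348),(194,385),(312,347)),("V1o",(432,293),(283,358),(390,240)),("V1i",(298,238),(162,266),(265,224)),("V2o",(389,399),(210,452),(375,354)),("V2i",(258,345),(92,363),(248,334)),("e1",(418,185),(302,248)),("e2",(338,400),(161,432))]:
    rs=[ray(C4,a[0]/2.8,a[1]/2.8+130),ray(C1,b[0]/2.4,b[1]/2.4+60)]
    if tt: rs.append(ray(T,tt[0][0]/7+260,tt[0][1]/7+220))
    p=tri(rs);P[n]=p;print(n,p.round(4),[round(np.linalg.norm(np.cross(p-o,d))*1e3,1) for o,d in rs])
print("mid V bottoms",(P["V1b"]+P["V2b"])/2,"mid of arm ends",sum(P[k] for k in("V1o","V1i","V2o","V2i"))/4)
for a,b in(("V1b","V2b"),("V1o","V2o"),("V1i","V2i"),("e1","e2")):
    d=P[a]-P[b];print(a,np.linalg.norm(d),np.degrees(np.arctan2(d[1],d[0])))
```

```text
V1b [0.4804 0.0389 0.0758] [np.float64(1.0), np.float64(0.5), np.float64(1.5)]
V2b [0.441  0.0456 0.0759] [np.float64(1.2), np.float64(0.7), np.float64(0.6)]
V1o [0.4761 0.0184 0.0956] [np.float64(0.7), np.float64(0.2), np.float64(0.6)]
V1i [0.4824 0.061  0.0944] [np.float64(0.8), np.float64(0.4), np.float64(1.2)]
V2o [0.437  0.025  0.0965] [np.float64(0.4), np.float64(0.3), np.float64(0.7)]
V2i [0.4443 0.0677 0.0956] [np.float64(0.8), np.float64(1.1), np.float64(1.7)]
e1 [0.4978 0.039  0.0641] [np.float64(0.0), np.float64(0.0)]
e2 [0.4058 0.0571 0.0557] [np.float64(0.1), np.float64(0.1)]
mid V bottoms [0.46070331 0.04225893 0.07585726] mid of arm ends [0.4599375  0.04304656 0.09552863]
V1b 0.039985147025408736 -9.614014564829084
V1o 0.039650787440761934 -9.541228029282632
V1i 0.038647400430782484 -9.939380316515827
e1 0.09417137068610286 -11.113440114982383
```

>>> carry_out([
  [[0,0,-0.9,-0.25,0.44,0,15],[0,0,-0.9,-0.25,0.44,0,15],[0,0,-0.9,-0.25,0.44,0,15],[0,0,-0.9,-0.25,0.44,0,15],[0,0,-0.9,-0.25,0.44,0,15]],
])

```text
time: 5.35
tool_pos: [0.4834, 0.0069, 0.2817]
tool_rot: [0.49, -0.491, 0.509, -0.509]
contact_force: [0.8, 0.2, -0.4]
gripper_width: 0.252
```

>>> carry_out([
  [[0,0,-0.9,-0.28,0.45,0,15],[0,0,-0.95,-0.28,0.45,0,15],[0,0,0,0,0,-0.8,15],[0,0,0,0,0,-0.8,15],[0,0,0,0,0,0,15]],
])

```text
time: 5.85
tool_pos: [0.4587, 0.0426, 0.2129]
tool_rot: [0.455, -0.46, 0.542, -0.537]
contact_force: [-0.3, -0.3, -0.6]
gripper_width: 0.252
```

>>> carry_out([
  [[0,0,0,0,0,0,15],[0,0,0,0,0,0,15]],
])

```text
time: 6.05
tool_pos: [0.4627, 0.042, 0.2199]
tool_rot: [-0.458, 0.456, -0.539, 0.54]
contact_force: [0.2, 0.4, -0.3]
gripper_width: 0.25
```

Run:
```python
from h import *
st=state();print(st["tool_pos"],st["gripper_width"]*85.4,st["contact_force"],np.degrees(np.arctan2(*q2R(st["tool_rot"])[[1,0],2])))
im=grab_frame("wrist");cv2.imwrite("pics/w5.png",im)
s=grab_frame("scene");save("s5z.png",s,(260,120,400,260),4)
```

```text
[0.46271911 0.04204131 0.21991533] 21.318332120372094 [ 0.24246123  0.40729946 -0.29726295] -9.475369618786583
```

View pics/w5.png

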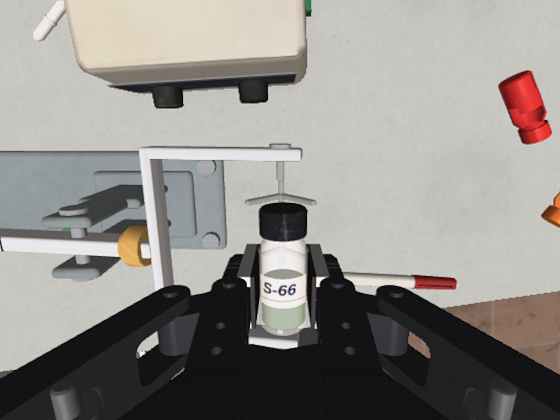

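View pics/s5z.png

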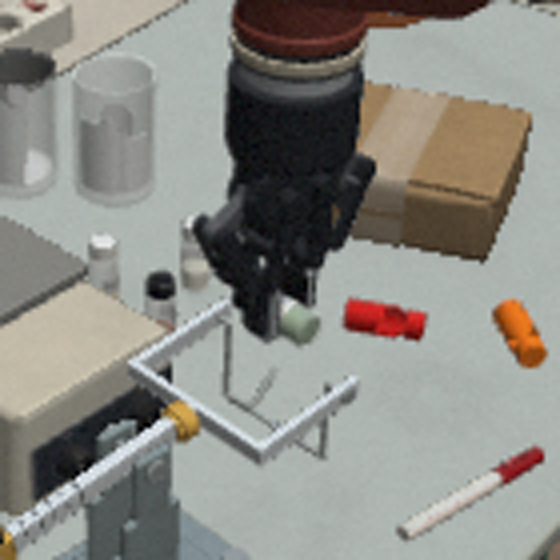

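>>> carry_out([
  [[0,0,0,-0.03,0,-0.5,15],[0,0,0,0,0.01,-0.5,15],[0,0,0,0,0,-0.5,15],[0,0,0,0,0,0,15],[0,0,0,0,0,0,15]],
])

```text
time: 6.65
tool_pos: [0.461, 0.0425, 0.1589]
tool_rot: [-0.457, 0.457, -0.539, 0.54]
contact_force: [-0.4, -0.6, 1.2]
gripper_width: 0.256
```

Run:
```python
from h import *
st=state();print(st["tool_pos"],st["contact_force"],np.degrees(np.arctan2(*q2R(st["tool_rot"])[[1,0],2])))
im=grab_frame("wrist");save("w6z.png",im,(120,100,440,340),2.4)
s=grab_frame("scene");save("s6z.png",s,(260,140,380,260),5)
```

```text
[0.46103199 0.04251325 0.15891337] [-0.36292535 -0.62015643  1.22260011] -9.491650139366028
```

View pics/w6z.png

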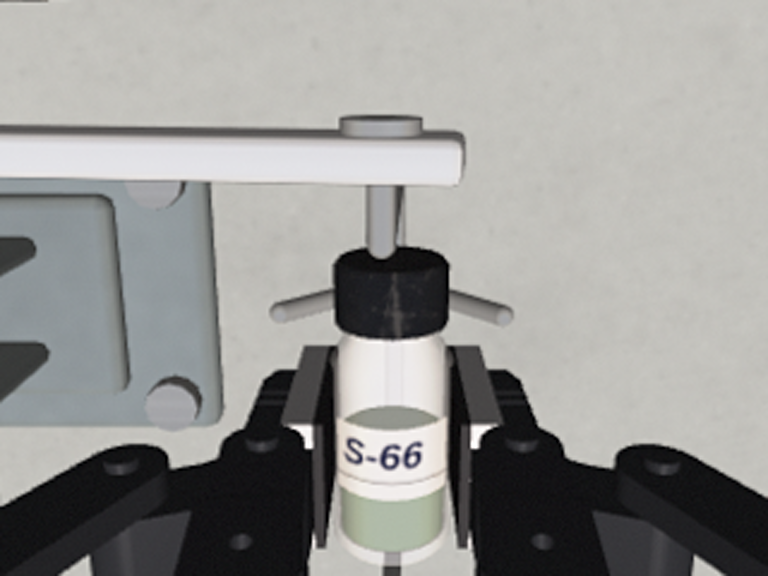

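View pics/s6z.png

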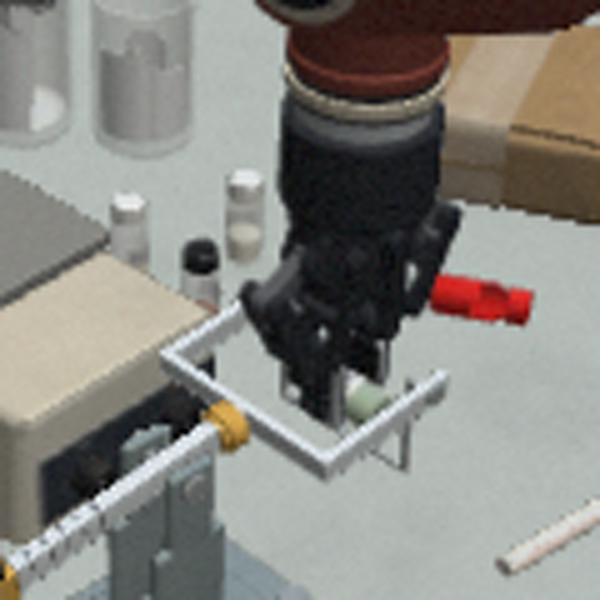

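>>> carry_out([
  [[0,0,0,0,0,-0.15,15],[0,0,0,0,0,-0.15,15],[0,0,0,0,0,-0.15,15],[0,0,0,0,0,-0.15,15],[0,0,0,0,0,0,15]],
])

```text
time: 7.25
tool_pos: [0.4596, 0.0427, 0.1325]
tool_rot: [0.456, -0.458, 0.54, -0.539]
contact_force: [-1.3, -0.3, 0.3]
gripper_width: 0.251
```

>>> carry_out([
  [[0,0,0,0,0,-0.1,15],[0,0,0,0,0,-0.06,15],[0,0,0,0,0,0,15],[0,0,0,0,0,0,15]],
])

```text
time: 7.65
tool_pos: [0.4605, 0.0426, 0.1275]
tool_rot: [0.457, -0.457, 0.54, -0.54]
contact_force: [-0.1, -0.2, 0.3]
gripper_width: 0.254
```

Run:
```python
from h import *
st=state();print(st["tool_pos"],st["contact_force"],np.degrees(np.arctan2(*q2R(st["tool_rot"])[[1,0],2])))
im=grab_frame("wrist");save("w7z.png",im,(120,100,440,340),2.4)
s=grab_frame("scene");save("s7z.png",s,(180,140,380,320),4)
```

```text
[0.46050341 0.04261191 0.12752189] [-0.06437153 -0.18401479  0.26588563] -9.492200253966256
```

View pics/w7z.png

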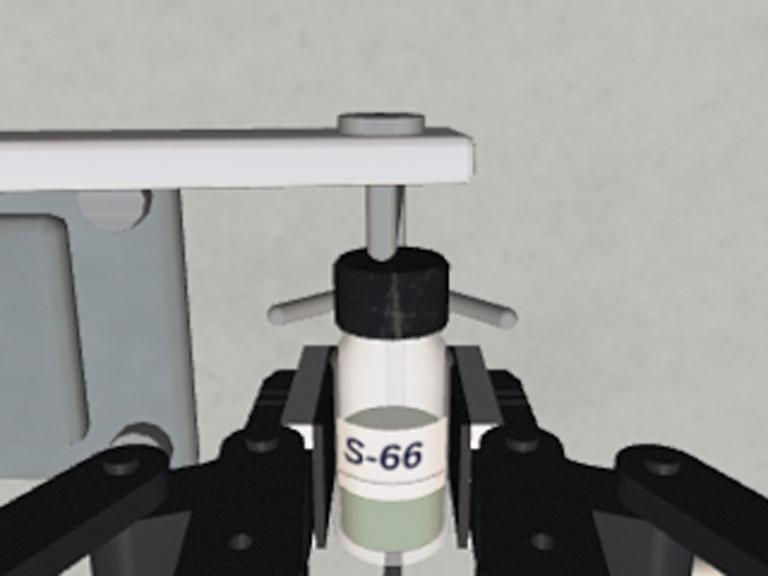

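View pics/s7z.png

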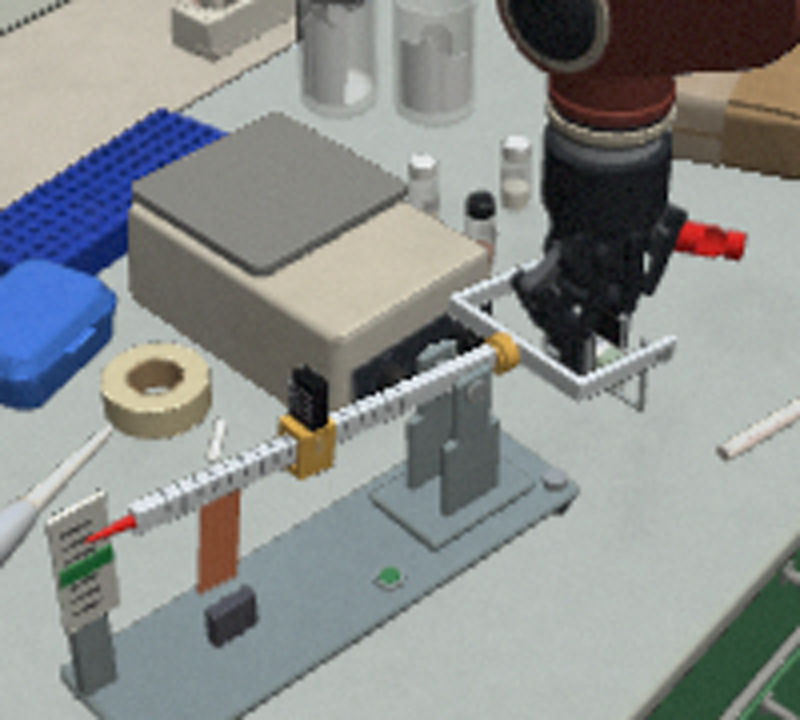

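>>> carry_out([
  [[0,0,0,0,0,-0.08,15],[0,0,0,0,0,0,15],[0,0,0,0,0,0,15]],
])

```text
time: 8.05
tool_pos: [0.4612, 0.0428, 0.1264]
tool_rot: [0.457, -0.457, 0.54, -0.54]
contact_force: [-5.9, 0.9, 12.8]
gripper_width: 0.251
```

Run:
```python
from h import *
st=state();print(st["tool_pos"],st["contact_force"])
s=grab_frame("scene");cv2.imwrite("pics/s8.png",s);save("s8z.png",s,(180,240,240,320),8)
# pointer height: intersect ray with vertical plane along beam
```

```text
[0.46115646 0.04277785 0.12639885] [-5.88055394  0.85372675 12.77567583]
```

View pics/s8z.png

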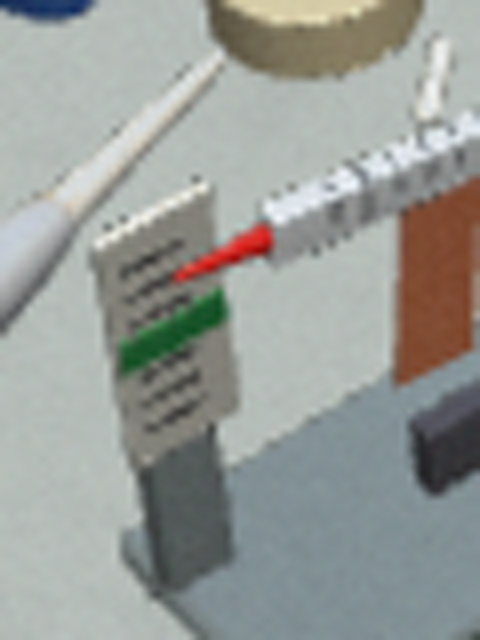

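At the stop (12.8 N). I'll back off to unload and then open slightly.

>>> carry_out([
  [[0,0,0,0,0,0.06,15],[0,0,0,0,0,0,15],[0,0,0,0,0,0,25],[0,0,0,0,0,0,32],[0,0,0,0,0,0,34]],
])

```text
time: 8.6
tool_pos: [0.4603, 0.0426, 0.1264]
tool_rot: [0.457, -0.457, 0.54, -0.54]
contact_force: [0.0, -0.0, 0.2]
gripper_width: 0.397
```

>>> carry_out([
  [[0,0,0,0,0,0,36],[0,0,0,0,0,0,36],[0,0,0,0,0,0,36],[0,0,0,0,0,0,36],[0,0,0,0,0,0,36]],
])

```text
time: 9.1
tool_pos: [0.4605, 0.0426, 0.1267]
tool_rot: [-0.457, 0.457, -0.54, 0.54]
contact_force: [-0.7, 0.5, -0.3]
gripper_width: 0.413
```

Run:
```python
from h import *
st=state();print(st["tool_pos"],st["contact_force"],st["gripper_width"]*85.4)
im=grab_frame("wrist");save("w9z.png",im,(120,100,440,340),2.4)
```

```text
[0.46052926 0.0426309  0.126729  ] [-0.65861132  0.52678678 -0.34464602] 35.25558293984645
```

View pics/w9z.png

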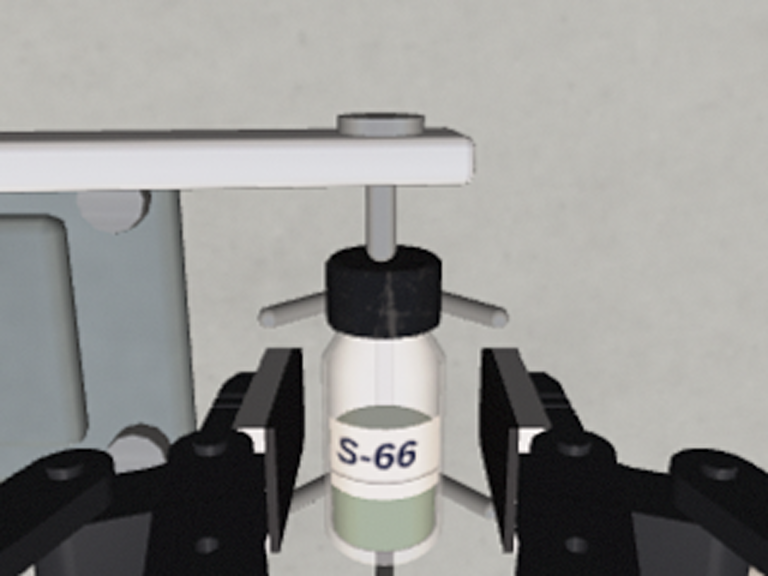

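The vial lies in both V's, let go, pads clear on both sides. I'll rise straight up.

>>> carry_out([
  [[0,0,0,0,0,0.2,36],[0,0,0,0,0,0.4,36],[0,0,0,0,0,0.8,36],[0,0,0,0,0,1,36],[0,0,0,0,0,1,30]],
])

```text
time: 9.65
tool_pos: [0.4601, 0.0427, 0.2644]
tool_rot: [0.457, -0.457, 0.54, -0.54]
contact_force: [0.3, -0.4, 0.6]
gripper_width: 0.349
```

>>> carry_out([
  [[0,0,0,0.05,0.5,0.3,22],[0,0,0,0.1,0.6,0,22],[0,0,0,0.1,0.6,0,22],[0,0,0,0,0,0,22],[0,0,0,0,0,0,22]],
])

```text
time: 10.15
tool_pos: [0.4704, 0.1107, 0.275]
tool_rot: [-0.457, 0.457, -0.539, 0.54]
contact_force: [0.3, -0.8, 0.6]
gripper_width: 0.256
```

Run:
```python
from h import *
st=state();print(st["tool_pos"],st["tool_rot"],st["contact_force"],st["gripper_width"]*85.4)
im=grab_frame("wrist");cv2.imwrite("pics/w10.png",im)
s=grab_frame("scene");cv2.imwrite("pics/s10.png",s);save("s10z.png",s,(180,140,380,320),4)
t=grab_frame("top");cv2.imwrite("pics/t10.png",t)
```

```text
[0.47042339 0.11069675 0.27504318] [-0.45716969  0.45729941 -0.53920821  0.53956245] [ 0.31945623 -0.82368156  0.59920709] 21.8911806363036
```

View pics/w10.png

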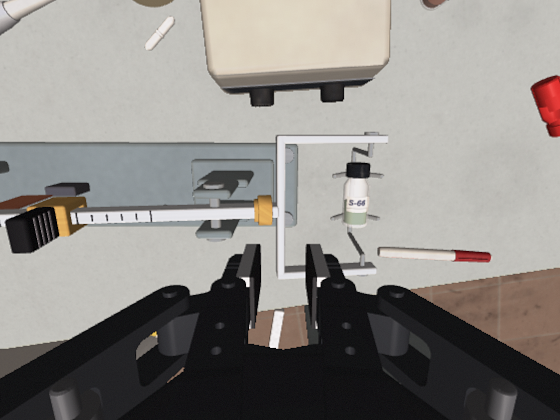

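View pics/s10z.png

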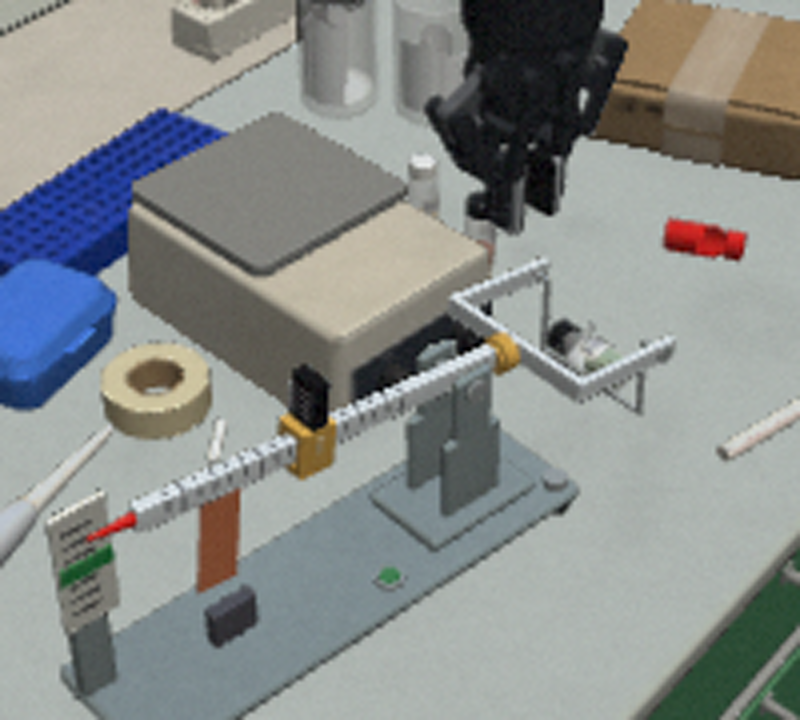

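Run:
```python
from h import *
im=cv2.imread("pics/w10.png");save("a.png",im,(0,180,110,270),7)
im=cv2.imread("pics/s10.png");save("b.png",im,(240,220,280,270),12)
im=cv2.imread("pics/t10.png");save("c.png",im,(180,225,240,265),10)
```

```text
(no output)
```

View pics/a.png

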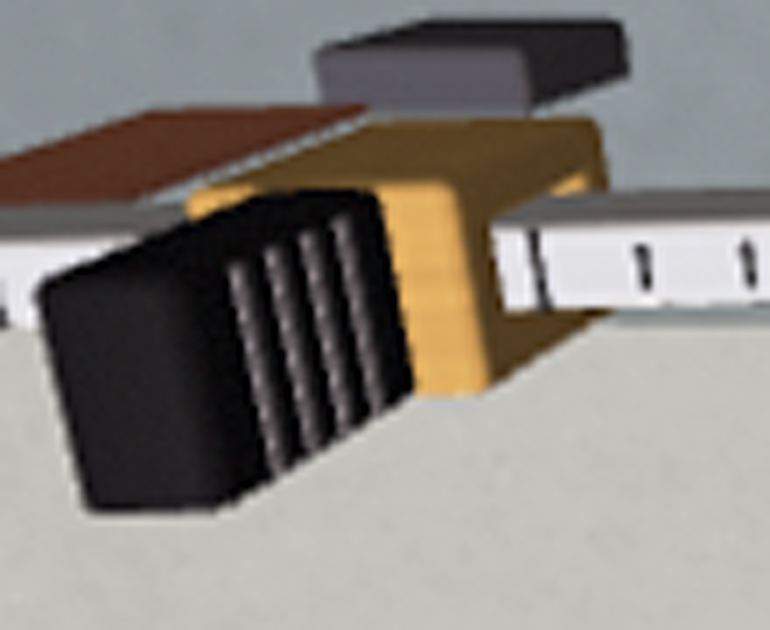

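View pics/b.png

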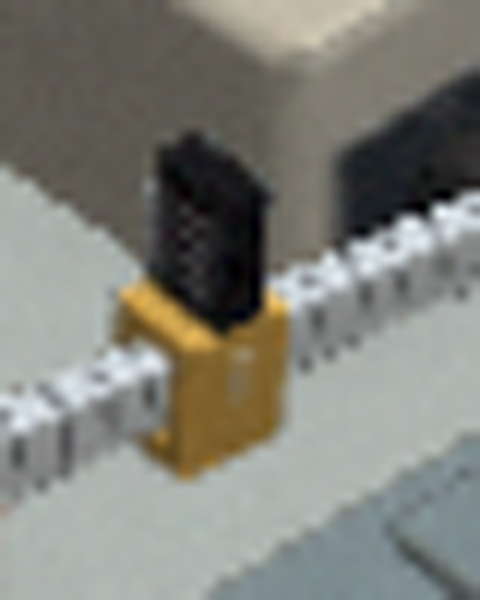

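View pics/c.png

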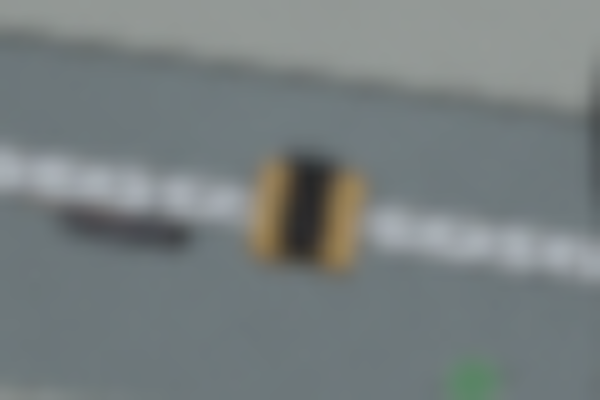

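Run:
```python
from h import *
rs=[ray(cam("wrist"),18.6,236.4),ray(cam("top"),210.8,245.6),ray(cam("scene"),240+215/12,220+168/12)]
p=tri(rs);print(p,[np.linalg.norm(np.cross(p-o,d))*1e3 for o,d in rs])
print(tri(rs[:2]),tri(rs[1:]))
y=np.array([.1665,.986]);piv=np.array([.4605,.0427])+119.2e-3*y
print(piv,(p[:2]-piv)@y,(p[:2]-piv)@np.array([.986,-.1665]))
# pointer tip now
rt=ray(cam("scene"),180+90/4,140+538/4)
n=np.array([.986,-.1665,0]);o,d=rt;q=o+d*((np.r_[piv,0]-o)@n/(d@n));print("tip",q,(q[:2]-piv)@y)
```

```text
[0.4969262  0.26383604 0.16996319] [np.float64(0.43256255917404807), np.float64(0.4445740457140397), np.float64(0.8661357116193978)]
[0.496585   0.2635143  0.17002802] [0.49712853 0.26391446 0.16999589]
[0.4803468 0.1602312] 0.10491484276309683 -0.000902916297976195
tip [0.52193618 0.40652026 0.14411866] 0.2497656451643745
```

>>> carry_out([
  [[0,0,0,0.17,0.97,0,28],[0,0,0,0.17,0.97,0,28],[0,0,0,0.17,0.97,0,28],[0,0,0,0.16,0.94,0,28],[0,0,0,0,0,-0.3,28]],
])

```text
time: 10.8
tool_pos: [0.4985, 0.2674, 0.2646]
tool_rot: [-0.459, 0.456, -0.539, 0.539]
contact_force: [-0.2, -1.8, 1.1]
gripper_width: 0.327
```

>>> carry_out([
  [[0,0,0,0,0,0,28],[0,0,0,0,0,0,28],[0,0,0,0,0,0,28]],
])

```text
time: 11.1
tool_pos: [0.4974, 0.2634, 0.2629]
tool_rot: [-0.456, 0.457, -0.54, 0.54]
contact_force: [-0.0, -0.0, -0.1]
gripper_width: 0.328
```

Run:
```python
from h import *
st=state();print(st["tool_pos"],st["tool_rot"],st["contact_force"],st["gripper_width"]*85.4)
im=grab_frame("wrist");save("w11.png",im,(140,100,420,340),2.7)
```

```text
[0.49742827 0.26343337 0.262867  ] [-0.45645584  0.4565066  -0.5399479   0.54009819] [-0.028347   -0.01110876 -0.10447404] 28.045128836418197
```

View pics/w11.png

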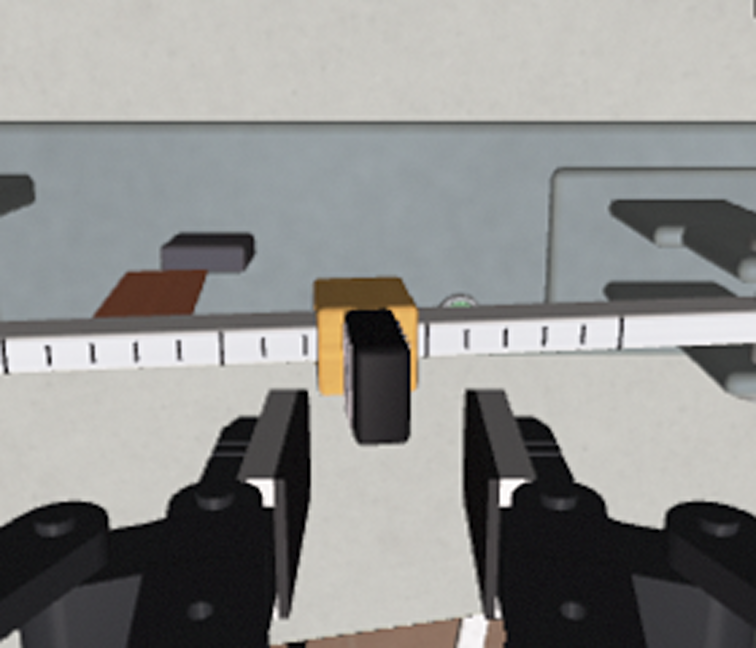

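>>> carry_out([
  [[0,0,0,0,0.02,-0.6,28],[0,0,0,0,0,-0.45,28],[0,0,0,0,0,0,28],[0,0,0,0,0,0,28]],
])

```text
time: 11.55
tool_pos: [0.4974, 0.2649, 0.2211]
tool_rot: [-0.457, 0.457, -0.54, 0.54]
contact_force: [-0.3, 0.6, 0.5]
gripper_width: 0.327
```

>>> carry_out([
  [[0,0,0,0.05,0.3,0,28],[0,0,0,0.05,0.3,0,28],[0,0,0,0,0,0,28],[0,0,0,0,0,0,28]],
])

```text
time: 11.95
tool_pos: [0.5015, 0.2902, 0.2213]
tool_rot: [-0.458, 0.457, -0.539, 0.539]
contact_force: [-0.6, 0.6, -0.5]
gripper_width: 0.326
```

Run:
```python
from h import *
st=state();print(st["tool_pos"],st["contact_force"],st["gripper_width"]*85.4)
im=grab_frame("wrist");save("w12.png",im,(140,100,420,340),2.7)
s=grab_frame("scene");save("s12z.png",s,(180,180,340,320),5)
```

```text
[0.50153098 0.29019584 0.22127703] [-0.57068492  0.62572297 -0.48221711] 27.800730582302098
```

View pics/w12.png

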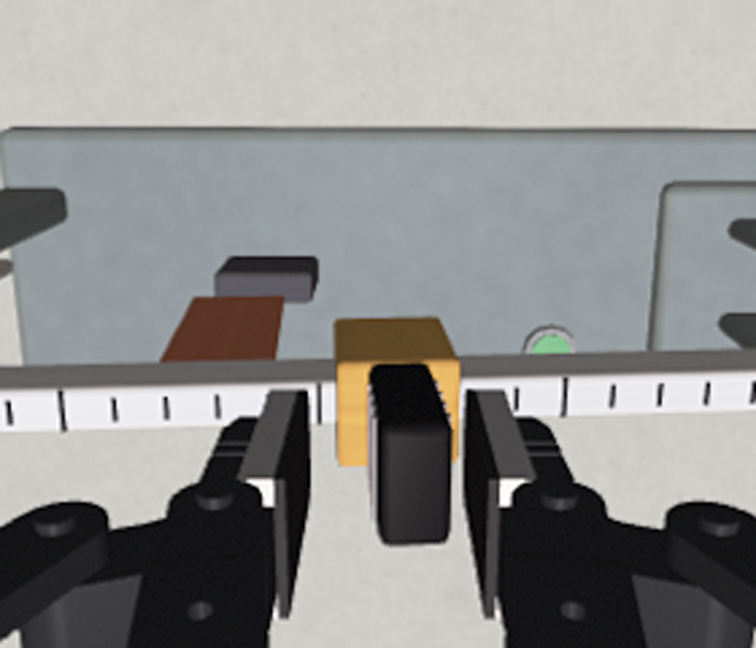

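View pics/s12z.png

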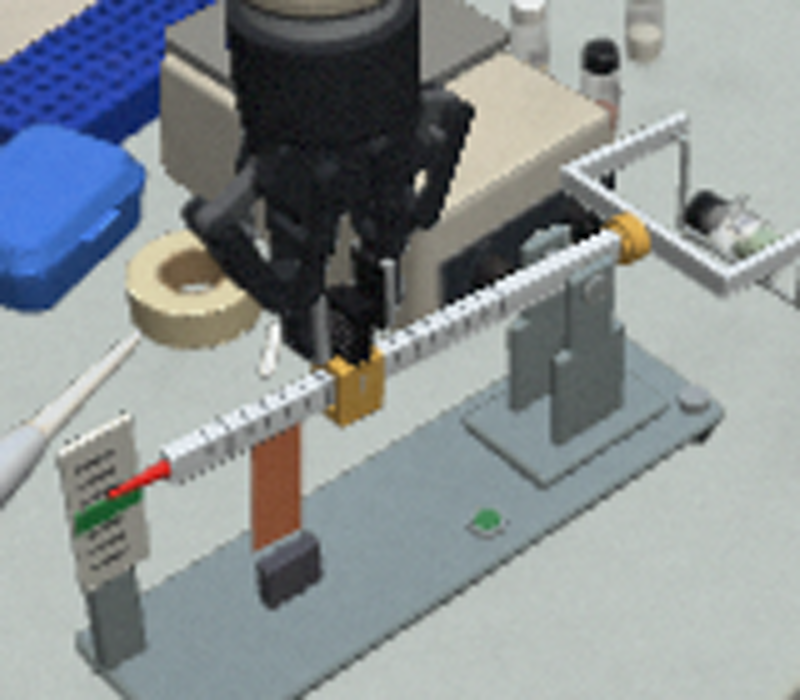

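>>> carry_out([
  [[0,0,0,0.03,0.16,-0.12,28],[0,0,0,0.03,0.16,-0.12,28],[0,0,0,0.03,0.16,-0.1,28],[0,0,0,0.02,0.16,0,28],[0,0,0,0,0,0,28]],
])

```text
time: 12.55
tool_pos: [0.5056, 0.3159, 0.2067]
tool_rot: [0.457, -0.457, 0.54, -0.539]
contact_force: [-0.1, -0.2, 0.0]
gripper_width: 0.33
```

Run:
```python
from h import *
st=state();print(st["tool_pos"],st["contact_force"],st["gripper_width"]*85.4)
im=grab_frame("wrist");save("w13.png",im,(140,100,420,340),2.7)
s=grab_frame("scene");save("s13z.png",s,(180,180,340,320),5)
```

```text
[0.50560642 0.31585225 0.20673587] [-0.07340726 -0.17930304  0.03338626] 28.180419257254712
```

View pics/w13.png

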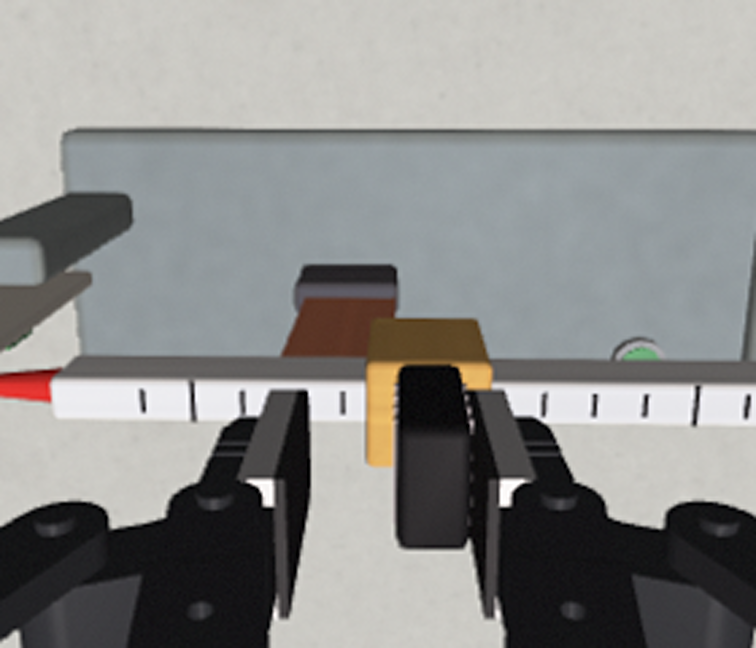

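View pics/s13z.png

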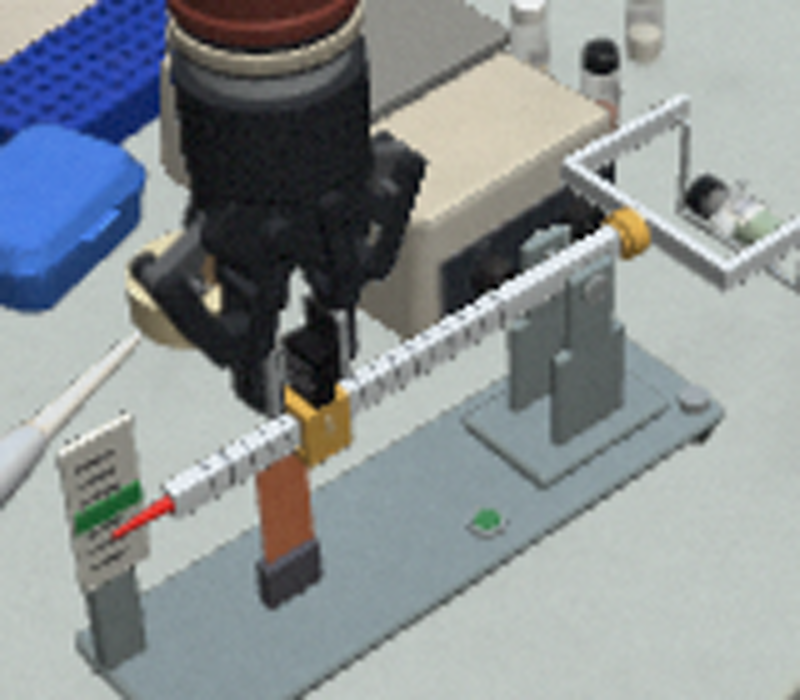

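>>> carry_out([
  [[0,0,0,-0.03,-0.18,0,28],[0,0,0,0,0,0.4,28],[0,0,0,0,0,0.9,28],[0,0,0,0,0,0,28],[0,0,0,0,0,0,28]],
])

```text
time: 13.15
tool_pos: [0.5054, 0.3079, 0.262]
tool_rot: [-0.458, 0.455, -0.539, 0.54]
contact_force: [-0.2, -0.7, 0.1]
gripper_width: 0.331
```

>>> carry_out([
  [[0,0,0,0,0,0,28],[0,0,0,0,0,0,28],[0,0,0,0,0,0,28],[0,0,0,0,0,0,28],[0,0,0,0,0,0,28]],
])

```text
time: 13.65
tool_pos: [0.5044, 0.3078, 0.2586]
tool_rot: [0.457, -0.457, 0.54, -0.54]
contact_force: [0.3, 0.4, 0.3]
gripper_width: 0.327
```

>>> carry_out([
  [[0,0,0,0,0,0,28],[0,0,0,0,0,0,28],[0,0,0,0,0,0,28],[0,0,0,0,0,0,28],[0,0,0,0,0,0,28]],
])

```text
time: 14.15
tool_pos: [0.5045, 0.3078, 0.2591]
tool_rot: [-0.457, 0.457, -0.54, 0.54]
contact_force: [-0.6, -0.7, 0.8]
gripper_width: 0.333
```

Run:
```python
from h import *
st=state();print(st["tool_pos"],st["contact_force"],st["gripper_width"]*85.4)
im=grab_frame("wrist");save("w14.png",im,(140,100,420,340),2.7)
s=grab_frame("scene");save("s14z.png",s,(180,180,340,320),5)
```

```text
[0.50451146 0.30782251 0.25913462] [-0.60745144 -0.70102444  0.76723137] 28.41937035279883
```

View pics/w14.png

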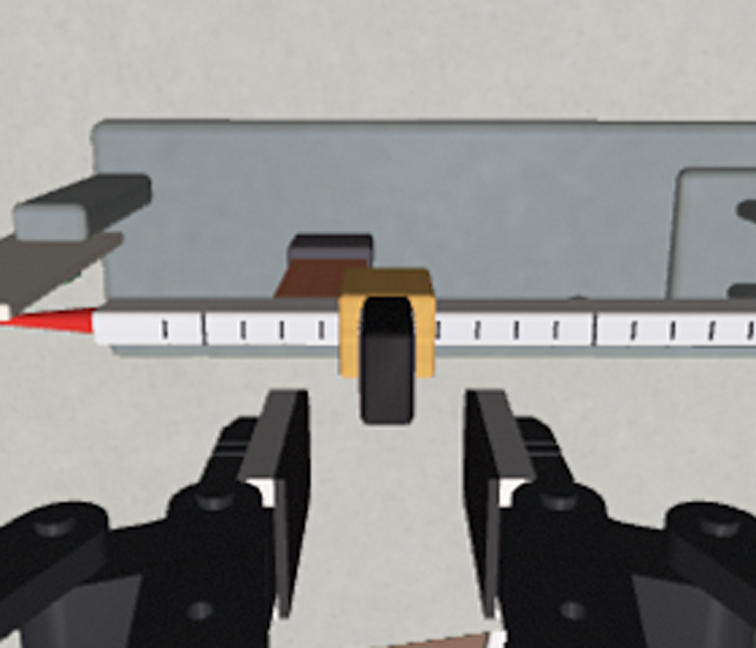

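View pics/s14z.png

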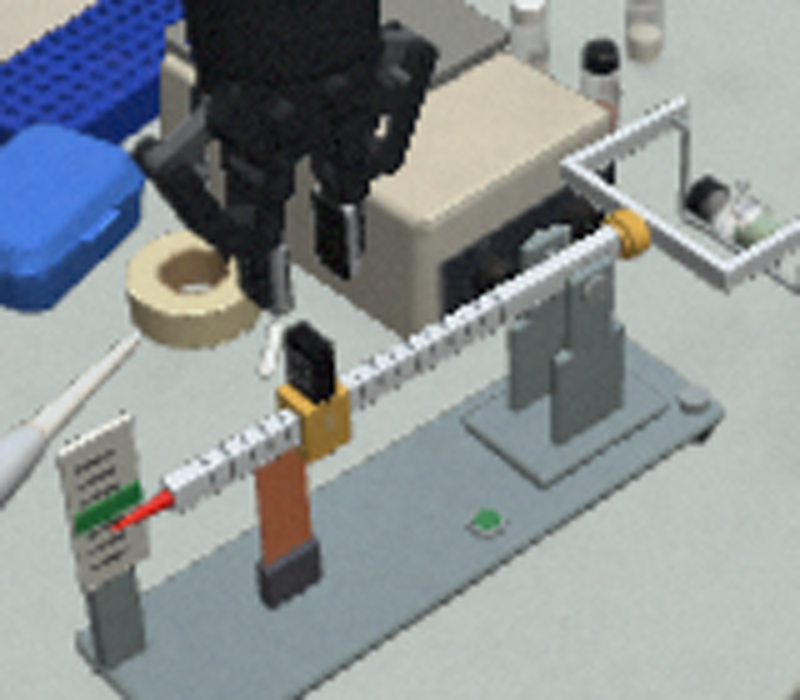

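```bash
cat >> h.py <<'E'
def tipz(u,v):
    y=np.array([.1665,.986]);piv=np.array([.4803,.1602]);n=np.array([.986,-.1665,0])
    o,d=ray(cam("scene"),u,v);q=o+d*((np.r_[piv,0]-o)@n/(d@n));return q,(q[:2]-piv)@y
def redtip(im,side=180):
    b,g,r=[im[...,i].astype(int) for i in range(3)]
    m=((r>140)&(g<70)&(b<70)).astype(np.uint8);m[:, :190]=0;m[:,225:]=0;m[:250]=0;m[310:]=0
    ys,xs=np.nonzero(m);i=xs.argmin();return xs[i],ys[xs==xs[i]].mean(),len(xs)
E
python3 - <<'E'
from h import *
for n in ("scene0","s10","s8"):
    im=cv2.imread(f"pics/{n}.png");t=redtip(im);print(n,t,tipz(*t[:2]))
im=grab_frame("scene");cv2.imwrite("pics/s15.png",im);t=redtip(im);print(t,tipz(*t[:2]));save("s15z.png",im,(185,250,235,310),10)
E
```

```text
scene0 (np.int64(205), np.float64(295.0), 22) (array([0.52215479, 0.40806077, 0.08542517]), np.float64(0.2513595409744654))
s10 (np.int64(202), np.float64(274.0), 23) (array([0.52205374, 0.40746241, 0.14617907]), np.float64(0.2507527297025957))
s8 (np.int64(202), np.float64(274.0), 23) (array([0.52205374, 0.40746241, 0.14617907]), np.float64(0.2507527297025957))
(np.int64(203), np.float64(285.0), 21) (array([0.52231818, 0.40902838, 0.11581888]), np.float64(0.25234081316395673))
```

View pics/s15z.png

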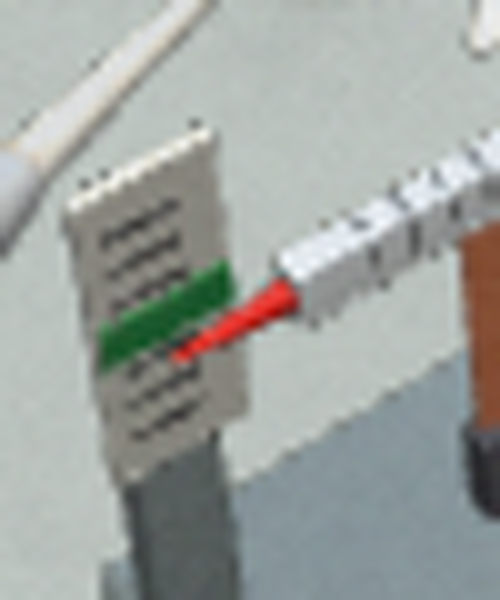

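Between the two stop readings (row 295 at −0.12, row 274 at +0.12) the tip is now at row 285, so the beam reads level. The plate sits behind the pointer, which explains the parallax. I'll retreat and check that it's at rest.

>>> carry_out([
  [[0,0,0,-0.2,-0.4,0.8,28],[0,0,0,-0.3,-0.6,0.6,28],[0,0,0,-0.3,-0.6,0,28],[0,0,0,0,0,0,28],[0,0,0,0,0,0,28]],
])

```text
time: 14.8
tool_pos: [0.4725, 0.2437, 0.3151]
tool_rot: [0.457, -0.457, 0.54, -0.54]
contact_force: [0.2, 0.1, -0.1]
gripper_width: 0.329
```

>>> carry_out([
  [[0,0,0,0,0,0,28],[0,0,0,0,0,0,28],[0,0,0,0,0,0,28],[0,0,0,0,0,0,28],[0,0,0,0,0,0,28]],
])

```text
time: 15.3
tool_pos: [0.4726, 0.244, 0.3149]
tool_rot: [0.457, -0.457, 0.54, -0.54]
contact_force: [-0.2, -1.0, -0.6]
gripper_width: 0.327
```

Run:
```python
from h import *
st=state();print(st["tool_pos"],st["joint_vel"].round(3))
C=cam("wrist",st);w=grab_frame("wrist");cv2.imwrite("pics/w16.png",w)
im=grab_frame("scene");t=redtip(im);print(t,tipz(*t[:2]));save("s16z.png",im,(180,150,380,320),4)
```

```text
[0.47256799 0.24402962 0.31488507] [-0.004 -0.002  0.001 -0.003 -0.002  0.001]
(np.int64(203), np.float64(285.0), 23) (array([0.52231818, 0.40902838, 0.11581888]), np.float64(0.25234081316395673))
```

View pics/w16.png

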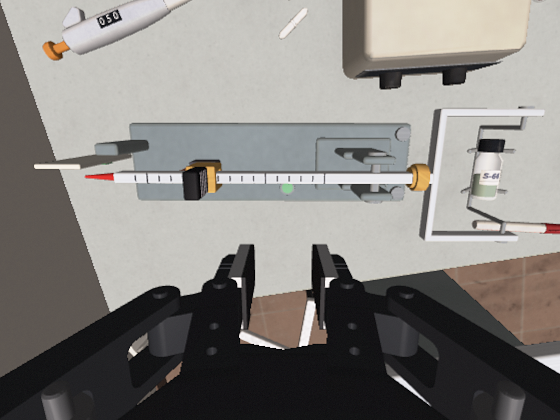

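View pics/s16z.png

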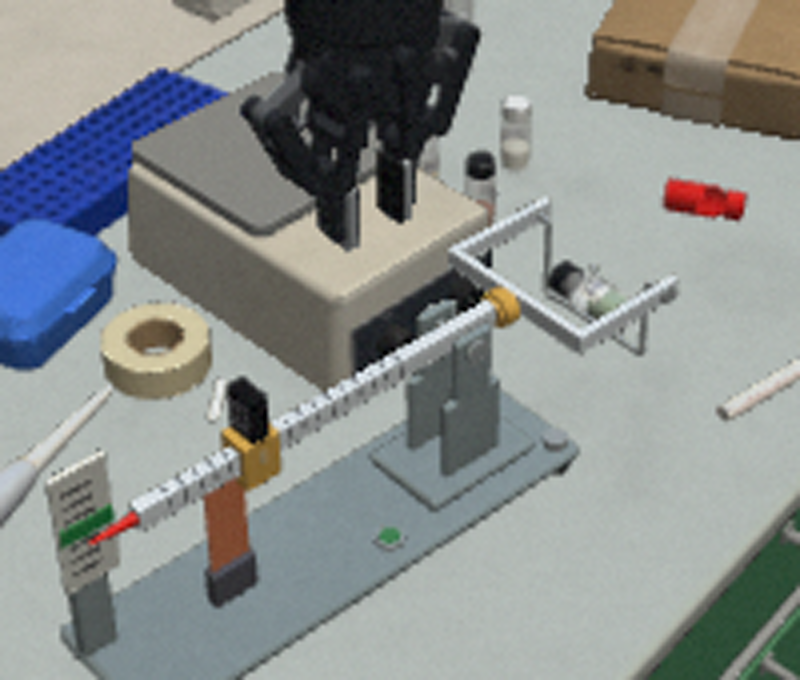

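Run:
```python
from h import *
st=state();C=cam("wrist",st);w=cv2.imread("pics/w16.png")
b,g,r=[w[...,i].astype(int) for i in range(3)]
m=(r>130)&(g<80)&(b<80);m[:,140:]=0;ys,xs=np.nonzero(m);u=xs.min();v=ys[xs==u].mean();print(u,v)
rs=[ray(C,u,v),ray(cam("scene"),203,285)];p=tri(rs);print(p,[np.linalg.norm(np.cross(p-o,d))*1e3 for o,d in rs])
n=np.array([.986,-.1665,0]);o,d=rs[0];q=o+d*((np.array([.4803,.1602,0])-o)@n/(d@n));print(q)
save("w16z.png",w,(430,90,560,260),4)
```

```text
61 52.0
[0.59271412 0.39212705 0.08311257] [np.float64(37.356279575966354), np.float64(37.356279575966234)]
[0.47119182 0.10626207 0.59422628]
```

View pics/w16z.png

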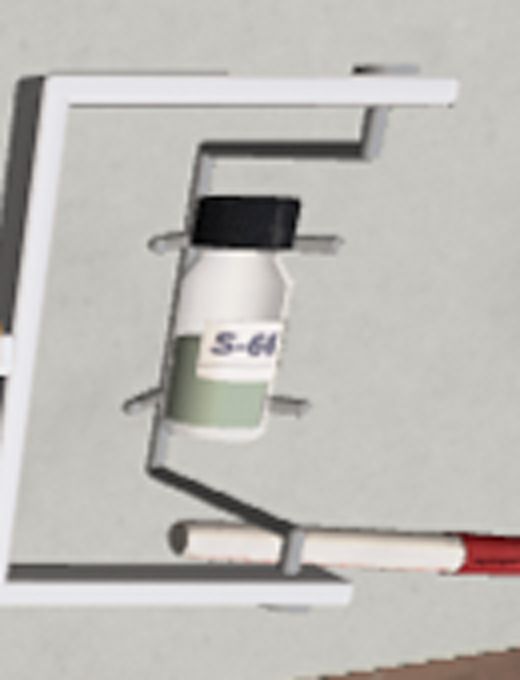

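Run:
```python
from h import *
C=cam("wrist")
rs=[ray(C,86,177),ray(cam("scene"),202.5,285)];p=tri(rs);print(p,[np.linalg.norm(np.cross(p-o,d))*1e3 for o,d in rs])
im=grab_frame("scene");t=redtip(im);print(t,tipz(*t[:2]))
print(state()["time"]); job_done()
```

```text
[0.52157303 0.40926766 0.11597119] [np.float64(1.3826279729431328), np.float64(1.382627972943247)]
(np.int64(203), np.float64(285.0), 24) (array([0.52231818, 0.40902838, 0.11581888]), np.float64(0.25234081316395673))
15.45
the job is handed in; nothing more can be done
```

I laid the S-66 vial in the cradle and slid the poise out from about 66 mm to about 105 mm. The beam settled level, and I handed the job in at about 15.5 s. No verdict came back.

- **Placing:** I lowered the vial, still gripped, until the cradle reached its lower stop (12.8 N), then backed off slightly and let go.
- **Poise:** I pushed it with the jaws loosely either side of the fin, then lifted clear. At 0.10 to 0.15 m for 50 to 75 g, a position of 105 mm puts the vial at roughly 52 g.
- **Level check:** The pointer tip came out at 115.8 mm from the scene camera and 116.0 mm from two views together. The midpoint of the two stop readings is 115.8 mm. The tip stayed at the same pixel over about 1 s, with the hand well clear of the balance.
- **Vial check:** The last close-up shows it lying across both V's and let go. I judged this by eye and did not measure its distance from the seat afterwards.
- **Bystanders:** Two of the standing vials are clearly upright in the last picture. The third was mostly hidden behind the gripper there, but no move after the first grasp went near it.
- **Checks that disagreed:**
  - In the scene camera the pointer looks just under the green band. I put this down to the plate standing behind it and relied on the two stop readings instead.
  - One automatic search for the pointer in the wrist picture picked up the orange pipette. I threw that reading away and redid it by hand.

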